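Change over the two cam hold-downs on a batten without letting it shift

ROBOT

A 7-joint arm with a two-finger parallel gripper is mounted at the origin on a cart in front of the work surface, level with it; the furniture and walls round the work are solid. World frame = base frame: x ahead of the robot, y to its left, z up, the work surface at z = 0. Lengths are in m, angles in rad, forces in N, time in s.
With the tool pointing down it reaches from about 0.4 to 0.875 m from the base axis. Payload 6.5 kg.
Tool frame: the origin (TCP) lies at the very end of the fingers, on their centre line; the grasp point (between the pads) lies 19 mm behind it; z points along the fingers, y is the line along which they close (so a half turn about z gives the same grasp; the last joint's range is limited). The gripper opens to 88 mm and grips with 3 to 60 N. Pads are 18 mm wide; open, the fingers measure 123 mm over their backs; the gripper's body (75 mm by 187 mm) begins 45 mm behind the grasp point.
Start: joints at [-1.364, 0.536, -0.004, 1.538, 0.003, 1.067, -0.071], TCP at [0.175, 0.626, 0.239] pointing down, gripper open.
Joint ranges: [-2.7, 2.7], [-0.37, 2.16], [-1.27, 1.26], [0.24, 2.4], [-1.31, 4.45], [0.19, 1.91], [-2.76, 2.76]. Speed limits (rad/s): [2.39, 2.39, 3.14, 3.14, 3.14, 3.14, 3.14].

INTERFACE

Orientations are given as a unit quaternion [x, y, z, w].
In Python, from cell import r gives the robot as it stands.
- The arm moves only by the tool move_arm, never from a script. Its argument "series" is a list of rows, each a list of 7 numbers: the shift along the tool's x, y, z in mm, then the turn, a rotation vector about the tool's x, y, z in degrees, then the opening, from -1 (shut) to 1 (fully open). A call has 1 to 10 rows; each row shifts and turns the commanded pose from where the row before left it, along the tool's axes as they then stand; what a row does not reach is not made up. A row lasts 1/8 s, in which the tool goes at most 62.5 mm and 10.7 degrees, less where a joint would pass 70% of its speed; a pose out of reach is approached as far as the arm can. A call with a gripper value outside its range is refused whole. The fingers move at their own pace and stop on an object; "newtons" is the grip in N (left out, the last holds). Time passes only in rows, so rows that do not move let the fingers close. It gives the time, the measured TCP pose, the force, the opening and the grip force at its end, in the units of the state.
- r.read_state(): the state, without advancing time (a new reading comes with each control period).
- r.get_image(name): name is "scene" or "top" or "wrist"; returns the picture (420x560x3 uint8, red, green, blue); there is no depth.
- r.camera_params(name): a dict with "fx", "fy", "cx", "cy" (pixels), "rvec" (rotation vector, rad) and "tvec" (3), from world to camera coordinates, as OpenCV has them. Camera axes: x right, y down, z forward; pixel columns grow to the right and rows downward; lengths in m; the calibration is good to about 2 mm. A picture is of the moment at which its call begins: read the wrist's pose just before it. camera_params takes no time and is no camera call; for the wrist camera it gives the pose at the moment of the call.
- r.sign_off(): hands the job in; it is judged then, once.
The state is a dict: "t": time; "joint_pos": joint angles; "joint_velocities": joint speeds; "joint_torque": joint torques, N m; "tool_pos": TCP position; "ee_rot": TCP orientation; "force": force on the tool from outside, world axes, zero at the start; "ft_torque": the same for the moment, N m; "finger_gap": opening from 0.0 (shut) to 1.0 (fully open); "grasp_force": force on a finger pad.
Only numpy, scipy, OpenCV 4.12 (cv2) and the standard library are available. Lean on these libraries where they do the work, as an engineer would, in place of code of your own. Each camera call takes 0.05 s, during which the arm holds its last target. There are 200 camera calls.

TASK

The batten in the jig is held by one of its two cam hold-downs, and that one stands in the way of the mortise I have to chop next, so change them over without letting the batten shift. Pull the lever of the open hold-down down until its pad grips the batten firmly, feeling for the bite: tight enough to hold on its own, but not so hard that the pad bruises the wood. Only then flick the other lever right up to its stop, and leave the try square, tape measure and little wooden block where they are.

Things in the scene. Friction and masses are not known exactly. Their poses are not given: they have to be found in the camera images.
- jig: Fixed plywood board 200 x 280 x 18 mm. Origin on its underside, 10 mm beyond its middle; z up, y along the batten, x across it and away from the robot (yaw within 0.2 rad of the robot's axes). Dark fence 18 mm high along the far side, end stop at +y. The hold-downs stand on the near side at x = -38, y = +60 and -60 mm; which of them is open changes from start to start.
- batten: Loose plain wooden batten 60 x 180 x 20 mm lying on the board against the fence, long side along the jig's y, 0.07 to 0.15 kg. Origin at the centre of its underside; its top is 38 mm above the bench.
- open_lever (a joint): Lever that starts open (0 to 0.12), in rad. 0: upper stop, handle 1.31 rad above level, leaning to the robot (jig's -x). Grows to 1.5 as the T-grip is pulled to the robot and down: handle 1.31 minus the value above level. Its cam presses strap and pad down. Its set height differs by 6 mm between starts, so the pad bites anywhere from 0.35 to 0.95; a firm grip comes 0.15 to 0.3 rad later.
- open_strap: Steel strap of the open hold-down, 118 x 26 x 10 mm, with a domed rubber pad under its toe; origin on its heel pin. Swinging free the T-grip takes up to 3 N, either way; past the bite this rises, the pad pressing about 3 times as hard: 12.5 to 15.5 N at the T-grip is a firm, safe grip, under 11 N slack, over 18 N bruises. Left alone the lever springs back a little and then holds itself by friction.
- closed_lever (a joint): Lever of the hold-down that starts closed (0.83 to 0.87), in rad; same make, range and sense: 0 is fully up at its stop. 2 to 8 N upward at the T-grip breaks it loose; it then moves freely and stays where it is left.
- closed_strap: The same strap and pad on the hold-down that starts closed; at the start its pad presses the batten with about 20 N.
- open_tgrip (a point): Centre of the black T-grip at the end of the open hold-down's lever: a cross-piece 44 mm long and 23 mm thick, parallel to the jig's y axis, turning freely on its axle, 125 mm from the lever's hinge pin; flat ends. It swings in an upright plane parallel to the jig's x and z axes, on a steel rod 10 mm thick; clear of all else by 40 mm.
- closed_tgrip (a point): Centre of the black T-grip at the end of the closed hold-down's lever: a cross-piece 44 mm long and 23 mm thick, parallel to the jig's y axis, turning freely on its axle, 125 mm from the lever's hinge pin; flat ends. It swings in an upright plane parallel to the jig's x and z axes, on a steel rod 10 mm thick; clear of all else by 40 mm.
- square: Try square, 100 x 170 x 15 mm, dark wooden stock and steel blade, lying loose on the bench to the right of the jig (-y). Origin under its centre.
- tape: Yellow tape measure, 62 x 85 x 37 mm, loose on the bench to the left of the jig (+y). Origin under its centre.
- offcut: Small dark wooden block, 50 x 60 x 40 mm, loose on the bench to the right of the jig (-y), further back than the square. Origin under its centre.

How it is judged:
On the way, in this order (a step that is already met when the one before it is completed fails the run):
1. the pad of the hold-down that was open presses the batten with more than 22 N while the other pad still presses it with more than 8 N (contact force between open_strap and batten above 22 N and contact force between closed_strap and batten above 8 N), for 0.2 s.
2. the lever that was closed is up within 0.15 rad of its stop (value of joint closed_lever below 0.15 rad), for 0.2 s.
At the end, for the whole second after the job is handed in: The newly closed pad presses the batten with more than 22 N, the other lever is up within 0.15 rad of its stop with its pad off the batten, and the batten is at rest within 3 mm of where it was; nothing is touched (contact force between open_strap and batten above 22 N and contact force between closed_strap and batten below 1 N and value of joint closed_lever below 0.15 rad and distance of batten from where it was at the start of the episode below 0.003 m and linear speed of batten below 0.01 m/s).
It fails at once if the newly closed pad bruises the batten: more than 65 N (contact force between open_strap and batten above 65 N).
It fails at once if the batten shifts by more than 3 mm (distance of batten from where it was at the start of the episode above 0.003 m).
It fails at once if the batten is let go: the closed lever is raised above 0.6 rad while the other pad presses with less than 12 N (value of joint closed_lever below 0.6 rad and contact force between open_strap and batten below 12 N).
It fails at once if the try square, tape measure or small block is moved by more than 15 mm (distance of any of square, tape, offcut from where it was at the start of the episode above 0.015 m).
It also fails if it takes over 53 s, if anything falls off the work surface, if the arm or the gripper's body presses on something with over 40 N, if the wrist force passes 120 N, or if a joint passes its speed limit or range.

## Working session

There is one attempt and no reset: what is moved stays moved. The work goes in short steps, Python scripts to look and compute and a tool call to move; the robot and the scene stay as the last step left them, time stands still between calls to the robot, and variables do not carry over. Pictures are saved under pics/ and viewed, at most 10 in all, crops included, and the job is handed in when it is done.

Besides the shell and the picture viewer there is one more tool, called after "Emit:" as name([rows], argument=value, ...), one row to a line, values as JSON. move_arm: Moves the arm, as the interface text tells. Its arguments: {"type":"object","properties":{"series":{"type":"array","items":{"type":"array","items":{"type":"number"}}},"newtons":{"type":"number"}},"required":["series"]}

```bash
mkdir -p pics; ls; python3 - <<'E'
from cell import r
import cv2
s=r.read_state();print(s)
for n in("scene","top"):
    im=r.get_image(n);cv2.imwrite(f"pics/{n}0.png",im[:,:,::-1]);print(n,r.camera_params(n))
E
```

```text
pics
{'t': 0.0, 'joint_pos': array([-1.36418715,  0.53720778, -0.00443449,  1.53886348,  0.0026071 ,
        1.06728274, -0.07120404]), 'joint_velocities': array([-0.00048177, -0.00088611,  0.00027984, -0.00174194, -0.00176804,
       -0.00128467,  0.00074669]), 'joint_torque': array([-7.95534646e-06, -5.70991588e+01,  9.91268791e-01, -2.51594889e+01,
       -5.61066612e-02,  1.80051522e-02,  1.38717714e-04]), 'tool_pos': array([0.17499002, 0.62536438, 0.23781591]), 'ee_rot': array([ 1.35948369e-01,  9.90715535e-01, -8.76328806e-04, -5.11612799e-05]), 'force': array([ 0.32717451, -0.1062532 , -0.2296953 ]), 'ft_torque': array([-0.02506712, -0.00778672,  0.0092168 ]), 'grasp_force': 0.0, 'finger_gap': 1.0022485243048742}
scene {'fx': 520.2059428410197, 'fy': 520.2059428410197, 'cx': 277.0654403708126, 'cy': 212.13223131726102, 'rvec': array([ 0.73125401, -2.73941683,  0.95604458]), 'tvec': array([0.50283543, 0.26789932, 0.94325262])}
top {'fx': 435.1239465605632, 'fy': 435.1239465605632, 'cx': 285.46724110229326, 'cy': 210.09074902983156, 'rvec': array([ 2.16359407, -2.09951439,  0.19312466]), 'tvec': array([0.03336743, 0.59079576, 1.07740363])}
```

View pics/scene0.png

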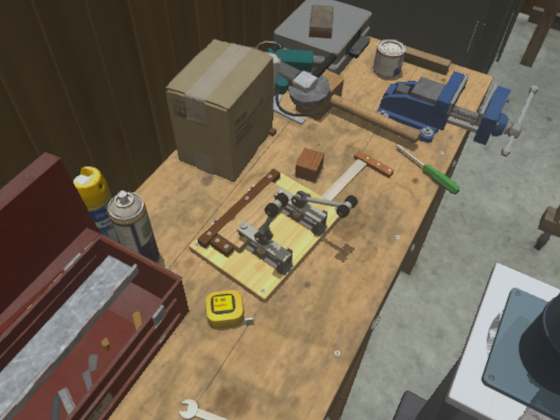

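View pics/top0.png

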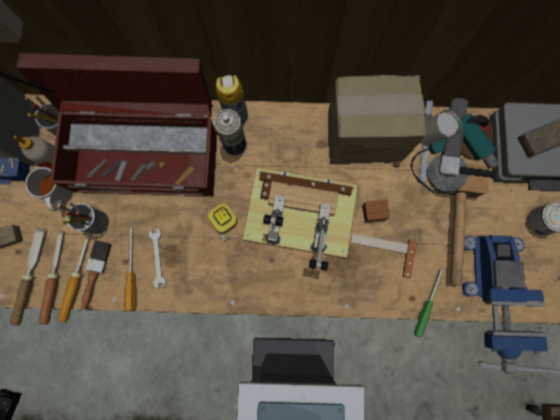

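The closed hold-down (handle low, towards the robot) is the right one, with its T-grip at about (319,265) in top. The open one is on the left, its T-grip near (272,219). I'll zoom in and measure the board next.

```bash
cat > h.py <<'E'
import numpy as np,cv2
from scipy.spatial.transform import Rotation as R
def cam(p):
    M=cv2.Rodrigues(p["rvec"])[0];K=np.array([[p["fx"],0,p["cx"]],[0,p["fy"],p["cy"]],[0,0,1]]);return K,M,p["tvec"]
def ray(p,uv):
    K,M,t=cam(p);return -M.T@t,M.T@np.linalg.solve(K,[uv[0],uv[1],1])
def onz(p,uv,z):
    o,d=ray(p,uv);return o+d*(z-o[2])/d[2]
def proj(p,X):
    K,M,t=cam(p);return cv2.projectPoints(np.atleast_2d(np.float64(X)),p["rvec"],t,K,None)[0][:,0]
E
python3 - <<'E'
from h import *
from cell import r
im=cv2.imread("pics/top0.png");p=r.camera_params("top")
hsv=cv2.cvtColor(im,cv2.COLOR_BGR2HSV)
print(hsv[240,260],hsv[245,300],hsv[260,260],hsv[180,345])
a=cv2.resize(im[150:290,230:370],None,fx=4,fy=4,interpolation=cv2.INTER_CUBIC)
b=cv2.imread("pics/scene0.png")[150:310,180:380]
b=cv2.resize(b,None,fx=3.5,fy=3.5,interpolation=cv2.INTER_CUBIC)
cv2.imwrite("pics/a.png",a);cv2.imwrite("pics/b.png",b)
E
```

```text
[ 30  83 165] [ 31  79 165] [ 17 102 142] [ 17 109 141]
```

View pics/a.png

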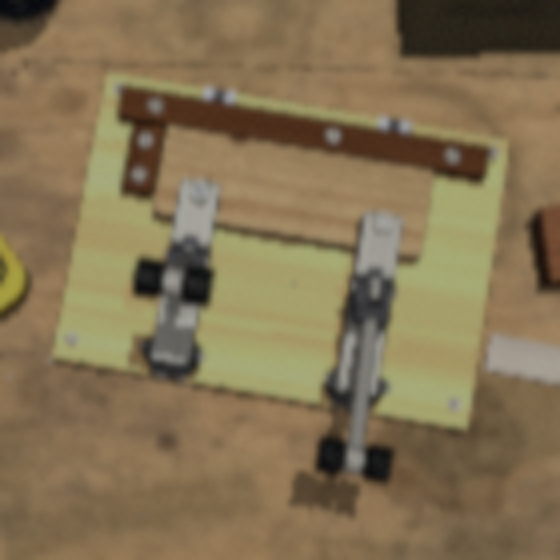

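View pics/b.png

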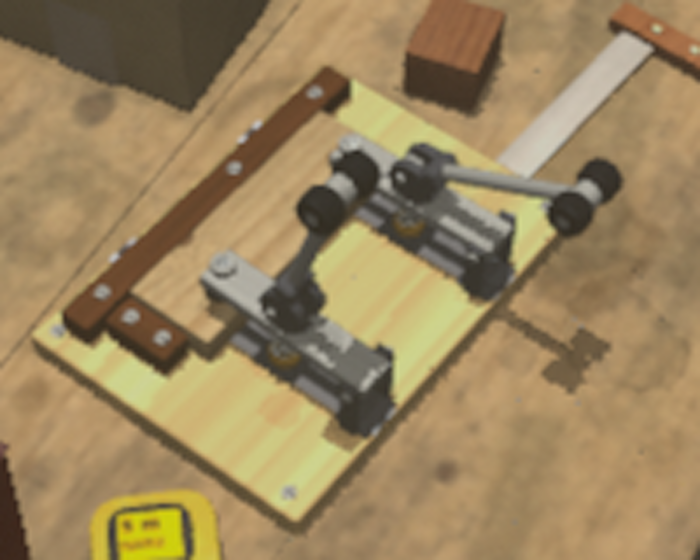

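The crops show the open T-grip at top (273.3,220.3) and scene (276.9,204.3). The closed T-grip is at top (318.8,264.5) and scene (346.9,206.3).

```bash
python3 - <<'E'
from h import *
from cell import r
im=cv2.imread("pics/top0.png");P=r.camera_params("top");S=r.camera_params("scene")
hsv=cv2.cvtColor(im,cv2.COLOR_BGR2HSV)
m=cv2.inRange(hsv,(24,50,90),(38,255,255));m[:150]=0;m[290:]=0;m[:,:243]=0;m[:,370:]=0
m=cv2.morphologyEx(m,cv2.MORPH_OPEN,np.ones((2,2)))
pts=cv2.findNonZero(m);hull=cv2.convexHull(pts);rect=cv2.boxPoints(cv2.minAreaRect(hull))
W=np.array([onz(P,q,0.018) for q in rect]);print("corners",W.round(4),[np.linalg.norm(W[i]-W[i-1]).round(4) for i in range(4)])
c=W.mean(0)
L=[W[i]-W[i-1] for i in range(4)];l=max(L,key=lambda v:np.linalg.norm(v)*(1 if v[1]>0 else 0));yaw=np.arctan2(-l[0],l[1]);print("yaw",yaw,"centre",c)
def tri(a,b):
    o1,d1=ray(P,a);o2,d2=ray(S,b)
    t=np.linalg.lstsq(np.c_[d1,-d2],o2-o1,rcond=None)[0];p1=o1+d1*t[0];p2=o2+d2*t[1];return (p1+p2)/2,np.linalg.norm(p1-p2)
J=np.array([[np.cos(yaw),-np.sin(yaw),0],[np.sin(yaw),np.cos(yaw),0],[0,0,1]])
for n,a,b in(("open",(273.1,220.1),(276.8,204.2)),("closed",(318.6,264.3),(346.7,206.2))):
    X,e=tri(a,b);print(n,X.round(4),e,"jig(c)",(J.T@(X-c)).round(4))
E
```

```text
corners [[ 0.5124  0.1587  0.018 ]
 [ 0.7091  0.1336  0.018 ]
 [ 0.6675 -0.1472  0.018 ]
 [ 0.473  -0.1141  0.018 ]] [np.float64(0.2756), np.float64(0.1984), np.float64(0.2839), np.float64(0.1973)]
yaw -0.1432636483920256 centre [0.59050229 0.00770527 0.018     ]
open [0.5394 0.0783 0.1952] 0.0018923206224105533 jig(c) [-0.0606  0.0626  0.1772]
closed [ 0.4472 -0.0309  0.1305] 0.001679850159544192 jig(c) [-0.1363 -0.0587  0.1125]
```

Emit:
move_arm([
  [0,0,-20,0,0,-7.4,1],
  [-36,-41,-4,0,0,0,1],
  [-36,-41,-4,0,0,0,1],
  [-36,-41,-4,0,0,0,1],
  [-36,-41,-4,0,0,0,1],
  [-36,-41,-4,0,0,0,1],
  [-36,-41,-4,0,0,0,1],
  [-36,-41,-4,0,0,0,1],
  [-36,-41,0,0,0,0,1],
  [-36,-41,0,0,0,0,1],
], newtons=25)

```text
t: 1.35
tool_pos: [0.4436, 0.2127, 0.2867]
ee_rot: [0.072, 0.997, 0.0, -0.0]
force: [0.6, 0.6, -0.3]
finger_gap: 1.0
grasp_force: 0.0
```

Emit:
move_arm([
  [-36,-40,0,0,0,0,1],
  [-36,-40,0,0,0,0,1],
  [-30,-1,0,0,0,0,1],
  [0,0,0,0,0,0,1],
  [0,0,0,0,0,0,1],
])

```text
t: 1.98
tool_pos: [0.5314, 0.1202, 0.2863]
ee_rot: [0.071, 0.997, -0.0, -0.001]
force: [-0.7, 0.1, 0.0]
finger_gap: 1.003
grasp_force: 0.0
```

```bash
cat > st.py <<'E'
from h import *
from cell import r
yaw=-0.143;c=np.array([.5905,.0077,0]);J=R.from_euler('z',yaw).as_matrix();H=np.array([-.023,0,.0757])
def show():
    s=r.read_state();A=R.from_quat(s["ee_rot"]).as_matrix();g=s["tool_pos"]-A[:,2]*.019
    j=J.T@(g-c);v=j-H;a=np.arctan2(v[2],-v[0])
    f=J.T@s["force"];tg=np.array([-np.sin(a),0,-np.cos(a)]);rd=np.array([-np.cos(a),0,np.sin(a)])
    print("t",round(s["t"],2),"gp jig mm",(j*1e3).round(1),"ang",a.round(3),"val",(1.31-a).round(3),"rad",np.hypot(v[0],v[2]).round(4),
    "F jig",f.round(1),"Ftan(lever push)",(-f@tg).round(2),"Frad",(-f@rd).round(2),"gap",s["finger_gap"].round(3),"grip",round(float(s["grasp_force"]),1))
    print("toolaxes in jig",(J.T@A).round(3).tolist())
if __name__=="__main__": show()
E
python3 - <<'E'
from st import *
show()
p=r.camera_params("wrist");im=r.get_image("wrist");cv2.imwrite("pics/w1.png",im[:,:,::-1])
print(proj(p,[[.5394,.0783,.1952]]),r.read_state()["tool_pos"])
E
```

```text
Traceback (most recent call last):
  File "st.py", line 9, in show
    "F jig",f.round(1),"Ftan(lever push)",(-f@tg).round(2),"Frad",(-f@rd).round(2),"gap",s["finger_gap"].round(3),"grip",round(float(s["grasp_force"]),1))
                                                                                         ^^^^^^^^^^^^^^^^^^^^^
AttributeError: 'float' object has no attribute 'round'
```

Emit:
move_arm([
  [-7,-20,0,0,0,0,1],
  [-7,-20,0,0,0,0,1],
  [0,0,0,0,0,0,1],
])

```text
t: 2.35
tool_pos: [0.5398, 0.0774, 0.2868]
ee_rot: [0.072, 0.997, -0.0, -0.0]
force: [0.3, 0.6, -0.1]
finger_gap: 0.997
grasp_force: 0.0
```

```bash
sed -i 's/s\["finger_gap"\].round(3)/round(float(s["finger_gap"]),3)/' st.py; python3 - <<'E'
from st import *
show()
p=r.camera_params("wrist");im=r.get_image("wrist");cv2.imwrite("pics/w1.png",im[:,:,::-1])
print(proj(p,[[.5394,.0783,.1952]]),r.read_state()["tool_pos"])
E
```

```text
t 2.35 gp jig mm [-60.1  61.7 305.8] ang 1.411 val -0.101 rad 0.233 F jig [ 0.2  0.7 -0.1] Ftan(lever push) 0.2 Frad 0.11 gap 0.997 grip 0.0
toolaxes in jig [[-1.0, 0.002, -0.0], [0.002, 1.0, -0.0], [0.0, -0.0, -1.0]]
[[273.54962923 216.13165321]] [0.53974056 0.07871505 0.28674068]
```

View pics/w1.png

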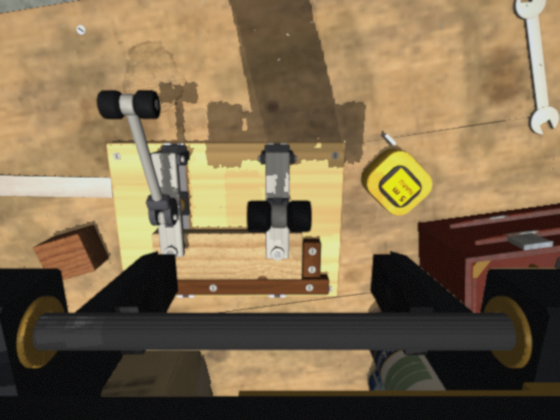

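T-grip is centred at (279,216), about 4 mm further to +y than estimated. The jig edges look level, so the yaw is right.

Emit:
move_arm([
  [0,4,35,0,0,0,1],
  [0,0,40,0,0,0,1],
  [0,0,35,0,0,0,1],
  [0,0,0,0,0,0,0.3],
  [0,0,0,0,0,0,-0.2],
  [0,0,0,0,0,0,-0.5],
  [0,0,0,0,0,0,-0.5],
  [0,0,0,0,0,0,-0.5],
], newtons=25)

```text
t: 3.4
tool_pos: [0.5413, 0.0804, 0.1775]
ee_rot: [0.072, 0.997, -0.001, 0.0]
force: [-1.8, -1.9, 4.2]
finger_gap: 0.491
grasp_force: 25.0
```

```bash
python3 st.py
```

```text
t 3.4 gp jig mm [-59.1  65.  196.5] ang 1.281 val 0.029 rad 0.1261 F jig [-1.5 -2.2  4.2] Ftan(lever push) -0.25 Frad -4.43 gap 0.491 grip 25.0
toolaxes in jig [[-1.0, 0.002, 0.001], [0.002, 1.0, -0.001], [-0.001, -0.001, -1.0]]
```

Emit:
move_arm([
  [5.4,0,1.7,0,0,0,-0.5],
  [5.4,0,2.0,0,0,0,-0.5],
  [5.2,0,2.2,0,0,0,-0.5],
  [5.1,0,2.4,0,0,0,-0.5],
  [5.0,0,2.7,0,0,0,-0.5],
  [4.9,0,2.9,0,0,0,-0.5],
  [0,0,0,0,0,0,-0.5],
  [0,0,0,0,0,0,-0.5],
])

```text
t: 4.4
tool_pos: [0.51, 0.0851, 0.1633]
ee_rot: [0.072, 0.997, -0.001, -0.0]
force: [-3.4, -4.2, 6.1]
finger_gap: 0.496
grasp_force: 25.0
```

```bash
python3 st.py
```

```text
t 4.4 gp jig mm [-90.7  65.2 182.3] ang 1.005 val 0.305 rad 0.1263 F jig [-2.8 -4.7  6.1] Ftan(lever push) 0.9 Frad -6.6 gap 0.496 grip 25.0
toolaxes in jig [[-1.0, 0.002, -0.001], [0.002, 1.0, -0.001], [0.001, -0.001, -1.0]]
```

Emit:
move_arm([
  [0.6,-1,-0.9,0,0,0,-0.5],
  [4.2,0,2.7,0,0,0,-0.5],
  [4.1,0,2.9,0,0,0,-0.5],
  [0,0,0,0,0,0,-0.5],
  [0,0,0,0,0,0,-0.5],
])

```text
t: 5.03
tool_pos: [0.5021, 0.0861, 0.1581]
ee_rot: [0.072, 0.997, -0.0, 0.001]
force: [3.5, -2.8, -4.7]
finger_gap: 0.493
grasp_force: 25.0
```

```bash
python3 st.py
```

```text
t 5.03 gp jig mm [-98.7  65.  177.1] ang 0.93 val 0.38 rad 0.1265 F jig [ 3.8 -2.3 -4.7] Ftan(lever push) 0.26 Frad 6.06 gap 0.493 grip 25.0
toolaxes in jig [[-1.0, 0.001, 0.002], [0.001, 1.0, -0.0], [-0.002, -0.0, -1.0]]
```

Emit:
move_arm([
  [4.0,0,3.1,0,0,0,-0.5],
  [0,0,0,0,0,0,-0.5],
  [0,0,0,0,0,0,-0.5],
])

```text
t: 5.4
tool_pos: [0.4983, 0.0867, 0.155]
ee_rot: [0.072, 0.997, -0.0, 0.001]
force: [3.0, -3.5, -4.2]
finger_gap: 0.491
grasp_force: 25.0
```

```bash
python3 st.py
```

```text
t 5.4 gp jig mm [-102.6   65.   174. ] ang 0.89 val 0.42 rad 0.1265 F jig [ 3.4 -3.  -4.2] Ftan(lever push) 0.04 Frad 5.4 gap 0.491 grip 25.0
toolaxes in jig [[-1.0, 0.001, 0.002], [0.001, 1.0, -0.0], [-0.002, -0.0, -1.0]]
```

Emit:
move_arm([
  [3.5,-0.3,3.6,0,0,0,-0.5],
  [0,0,0,0,0,0,-0.5],
  [0,0,0,0,0,0,-0.5],
])

```text
t: 5.78
tool_pos: [0.4938, 0.0873, 0.1513]
ee_rot: [0.072, 0.997, -0.0, -0.0]
force: [2.6, -3.2, -2.5]
finger_gap: 0.494
grasp_force: 25.0
```

```bash
python3 st.py
```

```text
t 5.78 gp jig mm [-107.    65.   170.3] ang 0.844 val 0.466 rad 0.1265 F jig [ 3.  -2.8 -2.5] Ftan(lever push) 0.6 Frad 3.89 gap 0.494 grip 25.0
toolaxes in jig [[-1.0, 0.001, -0.0], [0.001, 1.0, -0.0], [0.0, -0.0, -1.0]]
```

Emit:
move_arm([
  [3.7,0,3.4,0,0,0,-0.5],
  [0,0,0,0,0,0,-0.5],
  [0,0,0,0,0,0,-0.5],
])

```text
t: 6.15
tool_pos: [0.49, 0.0879, 0.1477]
ee_rot: [0.072, 0.997, -0.0, -0.0]
force: [2.8, -3.6, -3.4]
finger_gap: 0.495
grasp_force: 25.0
```

```bash
python3 st.py
```

```text
t 6.15 gp jig mm [-110.9   65.1  166.7] ang 0.803 val 0.507 rad 0.1265 F jig [ 3.2 -3.2 -3.4] Ftan(lever push) -0.04 Frad 4.71 gap 0.495 grip 25.0
toolaxes in jig [[-1.0, 0.001, -0.0], [0.001, 1.0, -0.0], [0.0, -0.0, -1.0]]
```

Emit:
move_arm([
  [3.5,0,3.5,0,0,0,-0.5],
  [0,0,0,0,0,0,-0.5],
  [0,0,0,0,0,0,-0.5],
])

```text
t: 6.52
tool_pos: [0.4866, 0.0884, 0.1443]
ee_rot: [0.072, 0.997, -0.0, -0.0]
force: [2.5, -4.1, -2.2]
finger_gap: 0.495
grasp_force: 25.0
```

```bash
python3 st.py
```

```text
t 6.53 gp jig mm [-114.4   65.1  163.3] ang 0.764 val 0.546 rad 0.1265 F jig [ 3.  -3.7 -2.2] Ftan(lever push) 0.51 Frad 3.71 gap 0.495 grip 25.0
toolaxes in jig [[-1.0, 0.001, -0.0], [0.001, 1.0, -0.0], [0.0, -0.0, -1.0]]
```

Emit:
move_arm([
  [3.4,-0.2,3.8,0,0,0,-0.5],
  [0,0,0,0,0,0,-0.5],
  [0,0,0,0,0,0,-0.5],
])

```text
t: 6.9
tool_pos: [0.4831, 0.0889, 0.1405]
ee_rot: [0.072, 0.997, -0.0, -0.0]
force: [2.4, -3.3, -1.3]
finger_gap: 0.494
grasp_force: 25.0
```

```bash
python3 st.py
```

```text
t 6.9 gp jig mm [-117.9   65.   159.5] ang 0.724 val 0.586 rad 0.1266 F jig [ 2.8 -3.  -1.3] Ftan(lever push) 0.9 Frad 2.97 gap 0.494 grip 25.0
toolaxes in jig [[-1.0, 0.0, -0.001], [0.0, 1.0, -0.0], [0.001, -0.0, -1.0]]
```

Emit:
move_arm([
  [3.2,0,4,0,0,0,-0.5],
  [0,0,0,0,0,0,-0.5],
  [0,0,0,0,0,0,-0.5],
])

```text
t: 7.28
tool_pos: [0.4799, 0.0893, 0.1367]
ee_rot: [0.072, 0.997, 0.0, -0.0]
force: [0.4, -2.9, 4.2]
finger_gap: 0.496
grasp_force: 25.0
```

```bash
python3 st.py
```

```text
t 7.28 gp jig mm [-121.1   65.   155.7] ang 0.684 val 0.626 rad 0.1266 F jig [ 0.8 -2.9  4.2] Ftan(lever push) 3.76 Frad -2.03 gap 0.496 grip 25.0
toolaxes in jig [[-1.0, 0.001, -0.001], [0.001, 1.0, -0.0], [0.001, -0.0, -1.0]]
```

Emit:
move_arm([
  [3.0,0,4.1,0,0,0,-0.5],
  [0,0,0,0,0,0,-0.5],
  [0,0,0,0,0,0,-0.5],
])

```text
t: 7.65
tool_pos: [0.4769, 0.0898, 0.1328]
ee_rot: [0.072, 0.997, 0.0, -0.0]
force: [-1.3, -3.9, 6.0]
finger_gap: 0.497
grasp_force: 25.0
```

```bash
python3 st.py
```

```text
t 7.65 gp jig mm [-124.1   65.1  151.8] ang 0.645 val 0.665 rad 0.1266 F jig [-0.8 -4.   6. ] Ftan(lever push) 4.34 Frad -4.24 gap 0.497 grip 25.0
toolaxes in jig [[-1.0, 0.001, -0.001], [0.001, 1.0, 0.0], [0.001, 0.0, -1.0]]
```

Emit:
move_arm([
  [3.1,-0.2,4.0,0,0,0,-0.5],
  [0,0,0,0,0,0,-0.5],
  [0,0,0,0,0,0,-0.5],
])

```text
t: 8.02
tool_pos: [0.4742, 0.0902, 0.1291]
ee_rot: [0.072, 0.997, 0.0, -0.0]
force: [-0.8, -4.0, 8.5]
finger_gap: 0.494
grasp_force: 25.0
```

```bash
python3 st.py
```

```text
t 8.03 gp jig mm [-126.9   65.   148.1] ang 0.609 val 0.701 rad 0.1266 F jig [-0.2 -4.1  8.5] Ftan(lever push) 6.87 Frad -5.07 gap 0.494 grip 25.0
toolaxes in jig [[-1.0, 0.001, -0.0], [0.001, 1.0, 0.0], [0.0, 0.0, -1.0]]
```

Emit:
move_arm([
  [2.9,0,4.1,0,0,0,-0.5],
  [0,0,0,0,0,0,-0.5],
  [0,0,0,0,0,0,-0.5],
])

```text
t: 8.4
tool_pos: [0.4714, 0.0906, 0.1251]
ee_rot: [0.072, 0.997, 0.0, 0.0]
force: [-1.4, -4.0, 10.0]
finger_gap: 0.489
grasp_force: 25.0
```

```bash
python3 st.py
```

```text
t 8.4 gp jig mm [-129.7   65.   144.1] ang 0.57 val 0.74 rad 0.1268 F jig [-0.8 -4.1 10. ] Ftan(lever push) 7.98 Frad -6.09 gap 0.489 grip 25.0
toolaxes in jig [[-1.0, 0.001, 0.0], [0.001, 1.0, 0.001], [-0.0, 0.001, -1.0]]
```

Emit:
move_arm([
  [3.2,-0.2,4.0,0,0,0,-0.5],
  [0,0,0,0,0,0,-0.5],
  [0,0,0,0,0,0,-0.5],
])

```text
t: 8.78
tool_pos: [0.4692, 0.0909, 0.1214]
ee_rot: [0.072, 0.997, 0.0, 0.001]
force: [-0.4, -3.9, 9.5]
finger_gap: 0.495
grasp_force: 25.0
```

```bash
python3 st.py
```

```text
t 8.78 gp jig mm [-132.    65.1  140.4] ang 0.536 val 0.774 rad 0.1268 F jig [ 0.1 -3.9  9.5] Ftan(lever push) 8.23 Frad -4.72 gap 0.495 grip 25.0
toolaxes in jig [[-1.0, 0.001, 0.002], [0.001, 1.0, 0.001], [-0.002, 0.001, -1.0]]
```

Emit:
move_arm([
  [2.7,0,4.2,0,0,0,-0.5],
  [0,0,0,0,0,0,-0.5],
  [0,0,0,0,0,0,-0.5],
])

```text
t: 9.15
tool_pos: [0.4668, 0.0912, 0.1175]
ee_rot: [0.072, 0.997, 0.001, 0.001]
force: [0.7, -4.1, 13.2]
finger_gap: 0.492
grasp_force: 25.0
```

```bash
python3 st.py
```

```text
t 9.15 gp jig mm [-134.4   65.   136.5] ang 0.499 val 0.811 rad 0.1269 F jig [ 1.2 -4.  13.2] Ftan(lever push) 12.18 Frad -5.22 gap 0.492 grip 25.0
toolaxes in jig [[-1.0, 0.001, 0.002], [0.001, 1.0, 0.001], [-0.002, 0.001, -1.0]]
```

Emit:
move_arm([
  [1.7,-0.2,2.4,0,0,0,-0.5],
  [0,0,0,0,0,0,-0.5],
  [0,0,0,0,0,0,-0.5],
])

```text
t: 9.52
tool_pos: [0.4657, 0.0914, 0.1156]
ee_rot: [0.072, 0.997, 0.001, 0.002]
force: [-0.6, -4.8, 19.7]
finger_gap: 0.498
grasp_force: 25.0
```

```bash
python3 -c "
from st import *
for i in range(5): show();r.get_image('top')" | grep Ftan
```

```text
t 9.53 gp jig mm [-135.5   65.   134.6] ang 0.483 val 0.827 rad 0.127 F jig [ 0.1 -4.9 19.7] Ftan(lever push) 17.49 Frad -9.1 gap 0.498 grip 25.0
t 9.57 gp jig mm [-135.5   65.   134.6] ang 0.483 val 0.827 rad 0.127 F jig [ 0.2 -3.9 18.5] Ftan(lever push) 16.49 Frad -8.38 gap 0.49 grip 25.0
t 9.62 gp jig mm [-135.5   65.   134.6] ang 0.483 val 0.827 rad 0.127 F jig [-0.3 -5.7 18.3] Ftan(lever push) 16.11 Frad -8.73 gap 0.494 grip 25.0
t 9.68 gp jig mm [-135.5   65.1  134.6] ang 0.483 val 0.827 rad 0.127 F jig [ 0.8 -3.6 18.4] Ftan(lever push) 16.68 Frad -7.81 gap 0.492 grip 25.0
t 9.72 gp jig mm [-135.5   65.   134.6] ang 0.483 val 0.827 rad 0.127 F jig [ 0.6 -5.1 18.1] Ftan(lever push) 16.33 Frad -7.9 gap 0.498 grip 25.0
```

Emit:
move_arm([
  [-0.3,-0.3,-0.6,0,0,0,-0.5],
  [0,0,0,0,0,0,-0.5],
  [0,0,0,0,0,0,0.2],
  [0,0,0,0,0,0,1],
  [0,0,0,0,0,0,1],
  [0,0,0,0,0,0,1],
])

```text
t: 10.52
tool_pos: [0.4637, 0.0909, 0.1143]
ee_rot: [0.072, 0.997, -0.0, -0.0]
force: [0.4, 0.3, 0.6]
finger_gap: 0.915
grasp_force: 0.0
```

```bash
python3 st.py
```

```text
t 10.53 gp jig mm [-137.3   64.3  133.3] ang 0.467 val 0.843 rad 0.128 F jig [0.4 0.3 0.6] Ftan(lever push) 0.68 Frad 0.11 gap 0.915 grip 0.0
toolaxes in jig [[-1.0, 0.0, -0.001], [0.0, 1.0, -0.0], [0.001, -0.0, -1.0]]
```

Emit:
move_arm([
  [0,0,-50,0,0,0,1],
  [0,0,-55,0,0,0,1],
  [0,-40,0,0,0,0,1],
  [0,-40,0,0,0,0,1],
  [0,-40,0,0,0,0,1],
  [0,0,0,0,0,0,1],
  [0,0,0,0,0,0,1],
])

```text
t: 11.4
tool_pos: [0.4469, -0.0273, 0.2195]
ee_rot: [0.072, 0.997, 0.0, -0.0]
force: [0.6, 0.5, -0.2]
finger_gap: 1.001
grasp_force: 0.0
```

```bash
python3 - <<'E'
from st import *
show()
p=r.camera_params("wrist");im=r.get_image("wrist");cv2.imwrite("pics/w2.png",im[:,:,::-1])
for q in ([-.1355,.065,.1346],[-.1363,-.0555,.131]): print(proj(p,[J@np.array(q)+c]))
E
```

```text
t 11.4 gp jig mm [-137.2  -55.1  238.5] ang 0.959 val 0.351 rad 0.1988 F jig [ 0.5  0.6 -0.2] Ftan(lever push) 0.35 Frad 0.43 gap 1.001 grip 0.0
toolaxes in jig [[-1.0, 0.0, -0.0], [0.0, 1.0, 0.0], [0.0, 0.0, -1.0]]
[[447.02454962 221.72564997]]
[[271.6453785  219.26656886]]
```

View pics/w2.png

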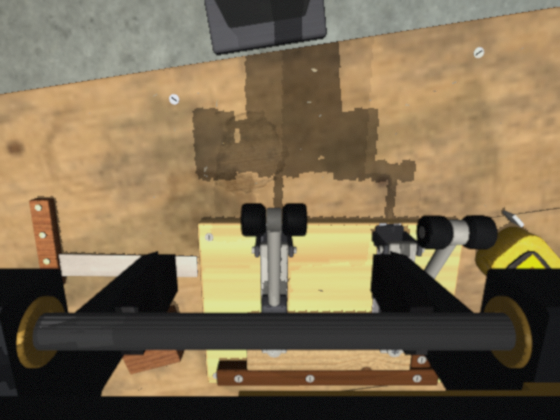

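Closed T-grip is at (274,220), on target. The released open one is at (457,232) against (447,222) predicted, so it has sprung back. I'll work out how far.

```bash
python3 - <<'E'
from st import *
p=r.camera_params("wrist")
for a in (.46,): print(a,proj(p,[J@(np.array([-.023-.127*np.cos(a),-.0545,.0757+.127*np.sin(a)]))+c]))
for a in np.arange(.44,.72,.04): print(a.round(2),"val",(1.31-a).round(2),proj(p,[J@(np.array([-.023-.127*np.cos(a),.0655,.0757+.127*np.sin(a)]))+c]))
E
```

```text
0.46 [[272.48330334 219.00212401]]
0.44 val 0.87 [[444.32763882 216.56898925]]
0.48 val 0.83 [[446.99855397 221.57456481]]
0.52 val 0.79 [[449.65156514 226.94990247]]
0.56 val 0.75 [[452.27668691 232.69367811]]
0.6 val 0.71 [[454.86333778 238.80222138]]
0.64 val 0.67 [[457.40039162 245.2693147 ]]
0.68 val 0.63 [[459.87624419 252.08600971]]
```

Lever rests near 0.755 after a peak of 0.827, with the bite at about 0.61, so roughly 30 N on the pad. Now the closed lever.

Emit:
move_arm([
  [0,1,35,0,0,0,1],
  [0,0,40,0,0,0,1],
  [0,0,32,0,0,0,1],
  [0,0,0,0,0,0,0.3],
  [0,0,0,0,0,0,-0.2],
  [0,0,0,0,0,0,-0.5],
  [0,0,0,0,0,0,-0.5],
  [0,0,0,0,0,0,-0.5],
], newtons=25)

```text
t: 12.45
tool_pos: [0.4474, -0.0274, 0.1131]
ee_rot: [0.072, 0.997, -0.0, 0.001]
force: [-1.1, -0.3, 4.3]
finger_gap: 0.492
grasp_force: 25.0
```

```bash
python3 st.py; python3 - <<'E'
from st import *
import cv2
im=r.get_image("scene");cv2.imwrite("pics/s2.png",cv2.resize(im[130:310,180:400,::-1],None,fx=3.3,fy=3.3,interpolation=cv2.INTER_CUBIC))
E
```

```text
t 12.45 gp jig mm [-136.7  -55.2  132.1] ang 0.461 val 0.849 rad 0.1269 F jig [-1.  -0.4  4.3] Ftan(lever push) 3.39 Frad -2.82 gap 0.492 grip 25.0
toolaxes in jig [[-1.0, 0.001, 0.001], [0.001, 1.0, -0.0], [-0.001, -0.0, -1.0]]
```

View pics/s2.png

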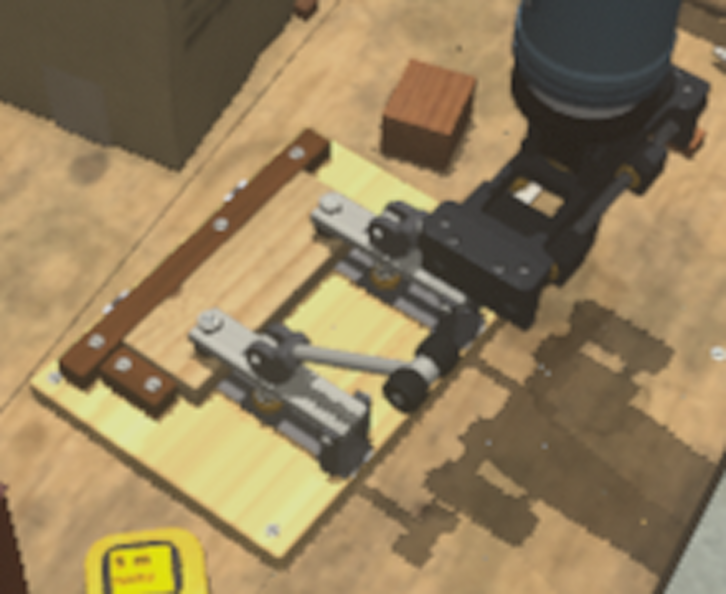

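The gripper is on the closed T-grip. The open T-grip's centre is at crop (430,361), which is scene (310,239). I'll get its angle from this view.

```bash
python3 - <<'E'
from st import *
p=r.camera_params("scene")
print("start ref a=1.27: meas (276.8,204.2)",proj(p,[J@(np.array([-.023-.127*np.cos(1.275),.0655,.0757+.127*np.sin(1.275)]))+c]))
for a in np.arange(.44,.72,.04): print((1.31-a).round(2),(3.3*(proj(p,[J@(np.array([-.023-.127*np.cos(a),.0655,.0757+.127*np.sin(a)]))+c])[0]-[180,130])).round(0))
E
```

```text
start ref a=1.27: meas (276.8,204.2) [[275.00944815 204.17803736]]
0.87 [426. 393.]
0.83 [423. 387.]
0.79 [420. 379.]
0.75 [416. 372.]
0.71 [412. 365.]
0.67 [408. 358.]
0.63 [404. 350.]
```

Emit:
move_arm([
  [-3,0,-5.6,0,0,0,-0.5],
  [-3.1,0,-5.4,0,0,0,-0.5],
  [-3.6,0,-5.2,0,0,0,-0.5],
  [-3.7,0,-5.2,0,0,0,-0.5],
  [-8.3,0,-9.6,0,0,0,-0.5],
  [-9.2,0,-8.7,0,0,0,-0.5],
  [0,0,0,0,0,0,-0.5],
])

```text
t: 13.38
tool_pos: [0.48, -0.032, 0.1536]
ee_rot: [0.072, 0.997, -0.0, 0.002]
force: [4.7, -2.6, -3.0]
finger_gap: 0.494
grasp_force: 25.0
```

```bash
python3 st.py
```

```text
t 13.38 gp jig mm [-103.8  -55.   172.6] ang 0.876 val 0.434 rad 0.1262 F jig [ 5.  -1.9 -3. ] Ftan(lever push) 1.92 Frad 5.53 gap 0.494 grip 25.0
toolaxes in jig [[-1.0, 0.001, 0.004], [0.001, 1.0, 0.0], [-0.004, 0.0, -1.0]]
```

Emit:
move_arm([
  [-10.2,0,-7.5,0,0,0,-0.5],
  [-10.7,0,-6.6,0,0,0,-0.5],
  [-11.4,0,-5.5,0,0,0,-0.5],
  [-11.9,0,-4.4,0,0,0,-0.5],
  [0,0,0,0,0,0,-0.5],
  [0,0,0,0,0,0,-0.5],
])

```text
t: 14.12
tool_pos: [0.5225, -0.0381, 0.1763]
ee_rot: [0.072, 0.997, -0.0, 0.001]
force: [6.9, -2.2, -16.3]
finger_gap: 0.494
grasp_force: 25.0
```

```bash
python3 st.py
```

```text
t 14.12 gp jig mm [-60.8 -55.  195.3] ang 1.265 val 0.045 rad 0.1255 F jig [  7.1  -1.2 -16.3] Ftan(lever push) 1.87 Frad 17.67 gap 0.494 grip 25.0
toolaxes in jig [[-1.0, 0.001, 0.002], [0.001, 1.0, -0.0], [-0.002, -0.0, -1.0]]
```

Emit:
move_arm([
  [-3.5,0,0.4,0,0,0,-0.5],
  [0,0,0,0,0,0,-0.5],
  [0,0,0,0,0,0,-0.5],
])

```text
t: 14.5
tool_pos: [0.5248, -0.0384, 0.1766]
ee_rot: [0.072, 0.997, 0.0, 0.0]
force: [-4.7, -1.6, 4.4]
finger_gap: 0.491
grasp_force: 25.0
```

```bash
python3 st.py
```

```text
t 14.5 gp jig mm [-58.5 -55.  195.6] ang 1.283 val 0.027 rad 0.125 F jig [-4.4 -2.3  4.4] Ftan(lever push) -2.95 Frad -5.42 gap 0.491 grip 25.0
toolaxes in jig [[-1.0, 0.001, 0.0], [0.001, 1.0, 0.0], [-0.0, 0.0, -1.0]]
```

Emit:
move_arm([
  [0,0,0,0,0,0,0.2],
  [0,0,0,0,0,0,1],
  [0,0,0,0,0,0,1],
  [0,0,0,0,0,0,1],
  [0,0,-40,0,0,0,1],
  [0,0,-50,0,0,0,1],
  [60,0,-20,0,0,0,1],
  [60,0,0,0,0,0,1],
  [0,0,0,0,0,0,1],
])

```text
t: 15.62
tool_pos: [0.4026, -0.0209, 0.2851]
ee_rot: [0.071, 0.997, 0.001, -0.001]
force: [0.5, 0.4, -0.1]
finger_gap: 0.997
grasp_force: 0.0
```

```bash
python3 - <<'E'
from st import *
show()
im=r.get_image("scene");cv2.imwrite("pics/s3.png",cv2.resize(im[130:310,180:400,::-1],None,fx=3.3,fy=3.3,interpolation=cv2.INTER_CUBIC))
E
```

```text
t 15.62 gp jig mm [-181.9  -55.1  304.1] ang 0.963 val 0.347 rad 0.2782 F jig [ 0.5  0.4 -0.1] Ftan(lever push) 0.3 Frad 0.37 gap 0.997 grip 0.0
toolaxes in jig [[-1.0, -0.0, -0.003], [-0.0, 1.0, 0.001], [0.003, 0.001, -1.0]]
```

View pics/s3.png

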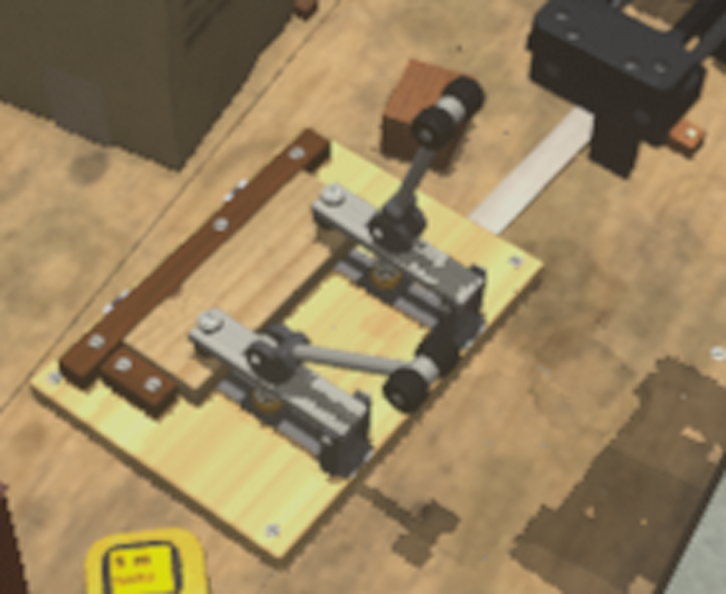

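The closed lever is now fully up, with its T-grip at (448,110) and its pad raised. The newly closed lever has held its place at (430,361), and the batten sits unmoved against the fence and stop.

```bash
python3 -c "
from cell import r
print(r.sign_off())"
```

```text
the job is handed in; nothing more can be done
None
```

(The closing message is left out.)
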